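# Load a bearing block against the anvil and lock the rail stop

### The job

Load the aluminium bearing block into the end-stop fixture: its feed nest lets you take it only by its two ends, so stand it on the black mat, take it again by its long sides, and set it on the rest pad, along the rail, with its end flush against the green anvil. Then, with the red cam lever still open, push the orange sliding stop along the rail until it bears on the block's other end, firmly but without ramming it, and swing the cam lever all the way over to lock the stop. Let go of everything, leave the block clamped upright and flush between anvil and stop, and leave the other things on the table where they are.

Things in the scene. Friction and masses are not known exactly. Their poses are not given: they have to be found in the camera images.
- block: Aluminium bearing block, 28 (x) by 60 (y, its long axis) by 40 mm high (z), 0.14 to 0.28 kg, with a brass bush on its top; the two ends are alike. Origin at the centre of its underside, z up. It starts standing in the nest, its long axis along the nest's.
- nest: Blue feed nest, fixed, 52 (x) by 74 (y) mm. Floor 4 mm thick; walls along the block's long sides (58 long, 8 thick, inner faces 33 apart, tops at z 46, 2 mm above the block's top); ends open but for a lip 4 thick, 30 wide, inner face 3 mm beyond the block's end, top at z 10. Lift the block straight up. Origin: centre of the underside.
- mat: Black rubber mat, fixed flat on the table, 120 by 120 by 4 mm, free of other things: the place to stand the block down. Origin at the centre of its underside.
- fixture: Fixed grey base, x -45 to 45, y -235 to 105 mm, 12 thick. Along y: steel rail 24 wide, top z 26; dark rest pad 24 wide, y 22 to 60, top z 45; green anvil 56 wide, top z 88, its flat face (looking to -y) at y 60. A loaded block overhangs the pad by 22 mm: let go over 8 mm short of the anvil it tips off. Origin: underside, in the plane where the stop's face meets a loaded block; z up.
- seat (a point): Point on top of the rest pad (fixture frame x 0, y 30, z 45 mm) where the block's origin must come, the block's long axis along the fixture's y. Axes as the fixture's.
- stop (a joint): Travel (m) of the orange sliding stop along the rail towards the anvil (fixture's +y), 0 (back) to 0.115; at 0.100 it touches a block that is flush on the anvil. With the lever open it slides against 2.5 N of friction and stays where left, but an off-centre pinch on its lever drags it along; clamped it resists about 15 N.
- stop_face (a point): Point on the middle of the stop's face, which looks to the anvil (fixture frame x 0, z 65 mm). The face plate is orange, 44 mm wide, 20 mm thick, z 27 to 86 mm. Moves with the stop; axes as the fixture's.
- push_fin (a point): Point on the rear face (looking to -y) of the orange upright push fin at the stop's back end, 115 mm behind its face (fixture x 0, z 70 mm). The fin is 36 wide, 10 thick, z 27 to 86 mm; push it to the anvil from behind, or pinch it. Behind it is only bare rail and base. Axes as the fixture's.
- lever (a joint): Angle (rad) of the red cam lever, hinged on the stop about a line along the rail. 0, open: points to the fixture's +x (away from the robot), 20 deg above level; it swings up, is upright at 1.22, and goes over to -x; 2.44, closed: 20 deg above level towards the robot. Stays where left. Needs 0.1 N m up to about 1.6, then the cam bites: up to 0.5 N m, 8 N at the grip.
- lever_hinge (a point): Point on the lever's hinge axis, in the middle of the lever, 60 mm behind the stop's face, z 42 mm. Moves with the stop. Its axes turn with the lever.
- lever_grip (a point): Middle of the lever's grip, 63 mm from the hinge axis. The grip is 14 mm thick along the rail, 14 mm deep, and runs from 46 to 80 mm from the hinge; pinched along the rail's direction it pivots between the fingers, and may slip once the cam bites: past upright it can also be pushed over and down from behind and above. Its axes turn with the lever.
- small_pulley: Bystander: small steel pulley lying flat, 40 mm across, 20 high. Origin: centre of its underside.
- big_pulley: Bystander: steel pulley lying flat, 90 mm across, 24 high. Origin: centre of its underside.
- steel_ring: Bystander: steel ring lying flat, 64 mm across, 12 high. Origin: centre of its underside.
- oil_bottle: Bystander: yellow oil bottle with a red cap, 48 mm across, 120 high, upright. Origin: centre of its underside.
- screwdriver: Bystander: screwdriver lying flat. Origin: under its middle.
- spanner: Bystander: spanner lying flat. Origin: under its middle.
There are look-alikes about, which are no part of the job. There is more than one size of the mat; the one meant has the size given above.

How it is judged:
By the outcome, as a careful person would: the job done as asked, in the order asked, and still so for the second after the job is handed in, with the robot touching nothing.
It also fails if it takes over 72 s, if anything falls off the work surface, if the arm or the gripper's body presses on something with over 40 N, if the wrist force passes 120 N, or if a joint passes its speed limit or range.

### The arm

A 6-joint arm with a two-finger parallel gripper is mounted at the origin on the work surface. World frame = base frame: x ahead of the robot, y to its left, z up, the work surface at z = 0. Lengths are in m, angles in rad, forces in N, time in s.
With the tool pointing down it reaches from about 0.3 to 0.875 m from the base axis. Payload 4.2 kg.
Tool frame: the origin (TCP) lies midway between the tips of the shut fingers; the grasp point (between the pads) lies 19 mm behind it; z points along the fingers, y is the line along which they close (so a half turn about z gives the same grasp; the last joint's range is limited). The gripper opens to 85 mm and grips with 20 to 120 N. Pads are 22 mm wide; open, the fingers measure 114 mm over their backs; the gripper's body (76 mm by 85 mm) begins 54 mm behind the grasp point. The pads swing forward as they close: fully open they stand 13 mm farther back than shut.
Start: joints at [1.221, 0.32, 1.565, -0, 1.257, -0.02], TCP at [0.186, 0.544, 0.231] pointing down, gripper open.
Joint ranges: [-3.11, 3.11], [-0.84, 2.01], [0.21, 2.61], [-1.34, 4.49], [0.05, 2.63], [-2.56, 2.56]. Speed limits (rad/s): [2.57, 2.57, 3.14, 3.14, 3.14, 3.14].

### API

Orientations are given as a rotation vector (axis times angle).
In Python, from plant import bot gives the robot as it stands.
- The arm moves only by the tool send_rows, never from a script. Its argument "series" is a list of rows, each an object with "xyz": the shift along the tool's x, y, z in mm, a list of three; "rot": the turn, a rotation vector about the tool's x, y, z in rad, a list of three. In form: [{"xyz": [x, y, z], "rot": [rx, ry, rz]}, ...]. A call has 1 to 12 rows; each row shifts and turns the commanded pose from where the row before left it, along the tool's axes as they then stand; what a row does not reach is not made up. A row lasts 1/10 s, in which the tool goes at most 50 mm and 8.59 degrees, less where a joint would pass 70% of its speed; a pose out of reach is approached as far as the arm can. A call with a gripper value outside its range is refused whole. "fingers" is the closure, from -1 (fully open) to 1 (shut), so that 0 is half open, set as the call begins (left out, the last holds). The fingers move at their own pace and stop on an object; "force" is the grip in N (left out, the last holds). Time passes only in rows, so rows that do not move let the fingers close. It gives the time, the measured TCP pose, the force, the opening and the grip force at its end, in the units of the state.
- bot.sense(): the state, without advancing time (a new reading comes with each control period).
- bot.get_image(name): name is "scene" or "side" or "wrist"; returns a dict with "img" (384x512x3 uint8, red, green, blue), "depth" (384x512 float32, m along the optical axis (not along the pixel's ray), 0 where there is no reading), "mtx" (3x3 intrinsics, pixels), "position" and "rotation" of the camera in the world; the wrist camera has in their place "T_tool_cam" (4x4, takes a point from camera to tool coordinates, whose origin is the TCP and whose axes are the flange's). Camera axes: x right, y down, z forward; pixel columns grow to the right and rows downward; lengths in m; the calibration is good to about 2 mm. A picture is of the moment at which its call begins: read the wrist's pose just before it.
- bot.close_job(): hands the job in; it is judged then, once.
Trained networks look in a picture, given as the dict that the camera call returned (one of the last four; its "shot" number tells which), for a name from the list of things; names that differ only in an ending like _2 or _b are one class to them, and where a whole thing is asked for, a point or a joint stands for the part that bears it (a point fixed in the world has none). Each returns a list of dicts, best first, with "conf" (0 to 1); they miss things now and then, are a little off and sometimes report something else, mostly with a low value. They report only what shows in the picture. A call takes as long as a camera call. They do not tell look-alikes from the thing itself.
- bot.look_for(picture, label): "rect" ([centre column, centre row, width, height] in pixels, round what is visible of it).
- bot.cut_out(picture, label): "pixels" (384x512 bool, what is visible of it) and "rect" ([centre column, centre row, width, height] in pixels, round what is visible of it).
The state is a dict: "t": time; "q": joint angles; "joint_vel": joint speeds; "tau": joint torques, N m; "position": TCP position; "eef_rot": TCP orientation; "ft_force": force on the tool from outside, world axes, zero at the start; "moment": the same for the moment, N m; "width": opening from 0.0 (shut) to 1.0 (fully open); "finger_force": force on a finger pad.
Only numpy, scipy, OpenCV 4.12 (cv2) and the standard library are available. Lean on these libraries where they do the work, as an engineer would, in place of code of your own. Each camera call takes 0.05 s, during which the arm holds its last target. There are 200 camera calls.

## Working session

There is one attempt and no reset: what is moved stays moved. The work goes in short steps, Python scripts to look and compute and a tool call to move; the robot and the scene stay as the last step left them, time stands still between calls to the robot, and variables do not carry over. Pictures are saved under pics/ and viewed, at most 10 in all, crops included, and the job is handed in when it is done.

Besides the shell and the picture viewer there is one more tool, called after "Call:" by a JSON object that holds its "api" and its "payload". send_rows: Moves the arm, as the interface text tells. Its arguments: {"type":"object","properties":{"series":{"type":"array"},"fingers":{"type":"number"},"force":{"type":"number"}},"required":["series"]}

```bash
ls; mkdir -p pics
cat > h.py <<'E'
import numpy as np, cv2
from scipy.spatial.transform import Rotation as R
from plant import bot
def cam(p,s=None):
    if 'T_tool_cam' in p:
        T=np.eye(4);T[:3,:3]=R.from_rotvec(s['eef_rot']).as_matrix();T[:3,3]=s['position'];return T@np.array(p['T_tool_cam'])
    T=np.eye(4);r=np.array(p['rotation']);T[:3,:3]=r if r.shape==(3,3) else R.from_rotvec(r).as_matrix();T[:3,3]=p['position'];return T
def cloud(p,s=None):
    T=cam(p,s);K=np.array(p['mtx']);v,u=np.mgrid[:384,:512];z=p['depth']
    P=np.stack([(u-K[0,2])/K[0,0]*z,(v-K[1,2])/K[1,1]*z,z],-1)
    W=P@T[:3,:3].T+T[:3,3];W[z==0]=np.nan;return W
def save(n,img): cv2.imwrite('pics/'+n,cv2.cvtColor(img,cv2.COLOR_RGB2BGR))
E
python3 - <<'E'
from h import *
s=bot.sense();print({k:np.round(v,3) for k,v in s.items()})
a=bot.get_image('scene');b=bot.get_image('side')
save('sc.png',np.hstack([a['img'],b['img']])[:, :]) if 0 else None
save('scene.png',cv2.resize(a['img'],(800,600)));save('side.png',cv2.resize(b['img'],(800,600)))
for nm,p in (('scene',a),('side',b)):
    W=cloud(p);print(nm,np.round(p['position'],3),np.array(p['rotation']).shape)
    for l in ['block','nest','mat','fixture','stop','lever','small_pulley','big_pulley','steel_ring','oil_bottle','screwdriver','spanner']:
        for d in bot.cut_out(p,l)[:3]:
            if d['conf']<.3: continue
            q=W[d['pixels']];print(l,round(d['conf'],2),np.round(d['rect']).astype(int),np.round(np.nanmedian(q,0),3),np.round(np.nanpercentile(q,2,axis=0),3),np.round(np.nanpercentile(q,98,axis=0),3))
E
```

```text
pics
{'t': np.float64(0.0), 'q': array([ 1.221,  0.32 ,  1.566,  0.   ,  1.257, -0.02 ]), 'joint_vel': array([-0.001, -0.   ,  0.   , -0.001, -0.002,  0.001]), 'tau': array([-1.0000e-03, -4.1553e+01, -2.3416e+01, -0.0000e+00,  8.0000e-03,
        0.0000e+00]), 'position': array([0.186, 0.544, 0.23 ]), 'eef_rot': array([-5.160e-01, -3.099e+00,  3.000e-03]), 'ft_force': array([0.945, 0.018, 0.359]), 'moment': array([-0.031,  0.011,  0.042]), 'finger_force': np.float64(0.0), 'width': np.float64(0.997)}
scene [0.891 0.611 1.075] (3,)
block 0.5 [216 161  21  21] [ 0.42  -0.157  0.042] [ 0.405 -0.191  0.012] [ 0.437 -0.136  0.048]
nest 0.7 [216 162  26  25] [ 0.44  -0.154  0.029] [ 0.393 -0.191  0.001] [ 0.451 -0.13   0.049]
mat 0.85 [241 122  61  47] [ 0.219 -0.286  0.005] [ 0.132 -0.373 -0.   ] [ 0.3   -0.208  0.01 ]
mat 0.73 [289 242  56  44] [0.433 0.205 0.003] [ 0.374  0.144 -0.002] [0.49  0.261 0.008]
mat 0.69 [356 240  32  29] [0.262 0.327 0.002] [ 0.225  0.287 -0.002] [0.3   0.364 0.007]
fixture 0.89 [187 219  89  87] [ 0.632 -0.04   0.02 ] [ 0.576 -0.207  0.005] [0.682 0.108 0.089
[... 1868 characters left out ...]
 0.024]
big_pulley 0.69 [201 136  18  20] [0.552 0.42  0.021] [ 0.515  0.384 -0.002] [0.598 0.469 0.029]
steel_ring 0.74 [212 184  42  36] [0.427 0.199 0.003] [ 0.371  0.138 -0.004] [0.487 0.26  0.01 ]
steel_ring 0.52 [371 256  18  16] [ 0.575 -0.397  0.009] [ 0.544 -0.428 -0.   ] [ 0.606 -0.373  0.016]
oil_bottle 0.66 [243 130  12  26] [0.653 0.276 0.059] [0.641 0.262 0.001] [0.674 0.301 0.12 ]
screwdriver 0.63 [362 297  25  17] [ 0.437 -0.473  0.022] [ 0.427 -0.504  0.003] [ 0.451 -0.432  0.029]
screwdriver 0.34 [288 239  22  12] [ 0.419 -0.175  0.043] [ 0.403 -0.202  0.017] [ 0.438 -0.141  0.05 ]
spanner 0.74 [174 152  23  32] [0.414 0.417 0.005] [ 0.378  0.35  -0.004] [0.45  0.515 0.013]
```

Run:
```python
from h import *
a=bot.get_image('scene')
c=a['img'][80:300,110:400];save('crop.png',cv2.resize(c,(790,599),interpolation=cv2.INTER_CUBIC))
W=cloud(a)
def rect(q,n):
    r=cv2.minAreaRect((q[:,:2]*1000).astype(np.float32));print(n,len(q),np.round(r[0],1),np.round(r[1],1),round(r[2],1))
for d in bot.cut_out(a,'mat')[:3]:
    q=W[d['pixels']];q=q[np.isfinite(q).all(1)];m=np.median(q,0);q=q[(abs(q[:,2]-m[2])<.008)];rect(q,'mat %.2f'%d['conf'])
```

```text
mat 0.92 1502 [ 214.6 -291.8] [179.5 178.2] 3.2
mat 0.87 1396 [432.3 201.8] [122.  123.5] 0.1
mat 0.85 660 [262.9 327.3] [85.2 83.9] 6.3
```

View pics/scene.png

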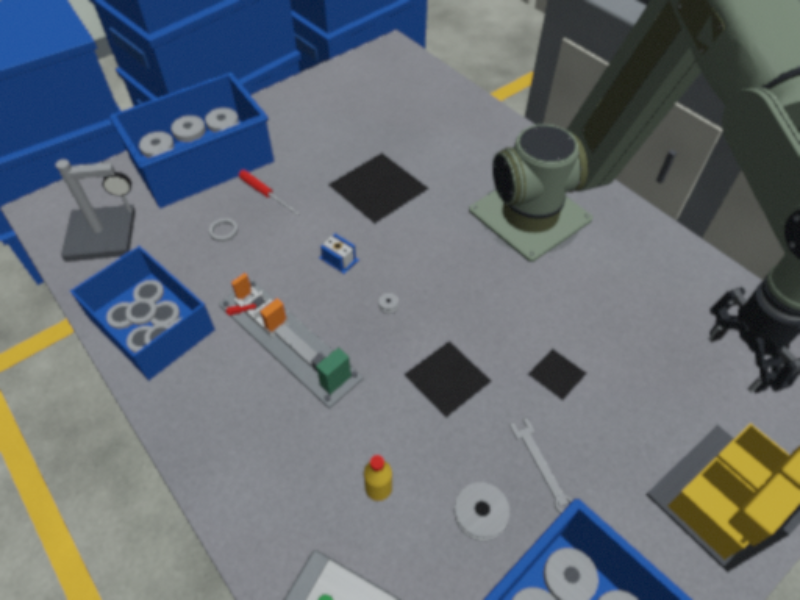

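View pics/crop.png

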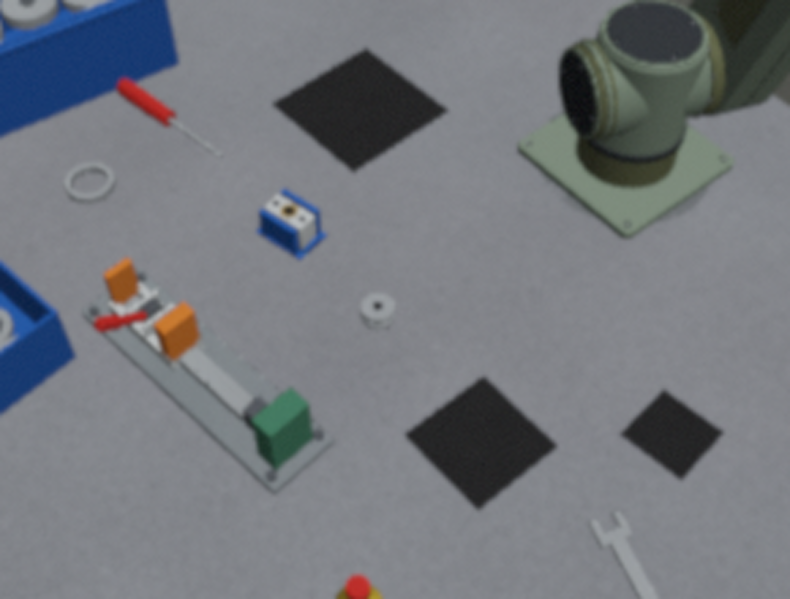

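```bash
cat >> h.py <<'E'
def down(a):
    a=np.radians(a);c,s=np.cos(a),np.sin(a);return np.array([[-s,c,0],[c,s,0],[0,0,-1.]])
def plan(wps,start=None,step=46,turn=8.3):
    """wps: (x,y,z,yaw_deg of tool y or 3x3[,step])"""
    import json
    s=bot.sense()
    p=np.array(s['position'])*1000;Rr=R.from_rotvec(s['eef_rot'])
    rows=[]
    for w in wps:
        st=w[4] if len(w)>4 else step
        tp=np.array(w[:3])*1000.;tR=R.from_matrix(down(w[3]) if np.isscalar(w[3]) else w[3])
        rv=(Rr.inv()*tR).magnitude()
        n=max(1,int(np.ceil(np.linalg.norm(tp-p)/st)),int(np.ceil(np.degrees(rv)/turn)))
        for k in range(n):
            f=1/(n-k)
            x=np.round(Rr.inv().apply((tp-p)*f)); r=np.round((Rr.inv()*tR).as_rotvec()*f,3)
            rows.append({"xyz":[int(v) for v in x],"rot":[float(v)+0 for v in r]})
            p=p+Rr.apply(x);Rr=Rr*R.from_rotvec(r)
    print(len(rows))
    for i in range(0,len(rows),12): print(json.dumps(rows[i:i+12]).replace(' ',''))
E
python3 - <<'E'
from h import *
p=bot.get_image('wrist');print(np.round(p['T_tool_cam'],3),np.round(p['mtx'],0))
plan([(.43,.1,.25,-20),(.44,-.16,.25,-90)])
E
```

```text
[[ 0.001 -0.956 -0.294  0.075]
 [ 1.     0.001 -0.     0.001]
 [ 0.    -0.294  0.956 -0.143]
 [ 0.     0.     0.     1.   ]] [[282.   0. 250.]
 [  0. 282. 190.]
 [  0.   0.   1.]]
21
[{"xyz":[-31,-28,-2],"rot":[0.0,0.0,0.133]},{"xyz":[-35,-24,-2],"rot":[0.0,0.0,0.132]},{"xyz":[-38,-19,-1],"rot":[0.0,0.0,0.133]},{"xyz":[-40,-14,-2],"rot":[0.0,0.0,0.132]},{"xyz":[-41,-9,-1],"rot":[0.0,0.0,0.133]},{"xyz":[-42,-3,-2],"rot":[0.0,0.0,0.132]},{"xyz":[-42,2,-1],"rot":[0.0,0.0,0.133]},{"xyz":[-42,8,-2],"rot":[0.0,0.0,0.132]},{"xyz":[-40,13,-1],"rot":[0.0,0.0,0.133]},{"xyz":[-38,18,-2],"rot":[0.0,0.0,0.132]},{"xyz":[-35,23,-1],"rot":[0.0,0.0,0.133]},{"xyz":[-32,28,-2],"rot":[0.0,0.0,0.132]}]
[{"xyz":[-27,11,0],"rot":[0.0,0.0,0.136]},{"xyz":[-25,14,0],"rot":[0.0,0.0,0.136]},{"xyz":[-23,18,0],"rot":[0.0,0.0,0.136]},{"xyz":[-20,21,0],"rot":[0.0,0.0,0.136]},{"xyz":[-17,23,0],"rot":[0.0,0.0,0.136]},{"xyz":[-14,25,0],"rot":[0.0,0.0,0.135]},{"xyz":[-10,27,0],"rot":[0.0,0.0,0.136]},{"xyz":[-7,28,0],"rot":[0.0,0.0,0.135]},{"xyz":[-2,29,0],"rot":[0.0,0.0,0.136]}]
```

Call:
{"api": "send_rows", "payload": {"series": [{"xyz": [-31, -28, -2], "rot": [0, 0, 0.133]}, {"xyz": [-35, -24, -2], "rot": [0, 0, 0.132]}, {"xyz": [-38, -19, -1], "rot": [0, 0, 0.133]}, {"xyz": [-40, -14, -2], "rot": [0, 0, 0.132]}, {"xyz": [-41, -9, -1], "rot": [0, 0, 0.133]}, {"xyz": [-42, -3, -2], "rot": [0, 0, 0.132]}, {"xyz": [-42, 2, -1], "rot": [0, 0, 0.133]}, {"xyz": [-42, 8, -2], "rot": [0, 0, 0.132]}, {"xyz": [-40, 13, -1], "rot": [0, 0, 0.133]}, {"xyz": [-38, 18, -2], "rot": [0, 0, 0.132]}, {"xyz": [-35, 23, -1], "rot": [0, 0, 0.133]}, {"xyz": [-32, 28, -2], "rot": [0, 0, 0.132]}]}}

```text
t: 2.65
position: [0.43, 0.0982, 0.2506]
eef_rot: [2.578, 1.795, 0.001]
ft_force: [-0.4, 0.1, 0.3]
width: 0.999
finger_force: 0.0
```

Call:
{"api": "send_rows", "payload": {"series": [{"xyz": [-27, 11, 0], "rot": [0, 0, 0.136]}, {"xyz": [-25, 14, 0], "rot": [0, 0, 0.136]}, {"xyz": [-23, 18, 0], "rot": [0, 0, 0.136]}, {"xyz": [-20, 21, 0], "rot": [0, 0, 0.136]}, {"xyz": [-17, 23, 0], "rot": [0, 0, 0.136]}, {"xyz": [-14, 25, 0], "rot": [0, 0, 0.135]}, {"xyz": [-10, 27, 0], "rot": [0, 0, 0.136]}, {"xyz": [-7, 28, 0], "rot": [0, 0, 0.135]}, {"xyz": [-2, 29, 0], "rot": [0, 0, 0.136]}, {"xyz": [0, 0, 0], "rot": [0, 0, 0]}]}}

```text
t: 3.65
position: [0.4407, -0.1626, 0.2503]
eef_rot: [3.14, -0.008, 0.001]
ft_force: [-0.4, 0.2, 0.2]
width: 1.0
finger_force: 0.0
```

Run:
```python
from h import *
s=bot.sense();p=bot.get_image('wrist');print(s['t'],np.round(s['position'],4),np.round(s['eef_rot'],3),np.round(s['q'],2))
W=cloud(p,s);np.save('w1.npy',W);save('w1.png',cv2.resize(p['img'],(800,600)))
for l in ['block','nest','stop','lever','fixture','small_pulley']:
    for d in bot.cut_out(p,l)[:2]:
        q=W[d['pixels']];q=q[np.isfinite(q).all(1)];print(l,round(d['conf'],2),np.round(d['rect']).astype(int),np.round(np.median(q,0),3))
        t=q[q[:,2]>np.percentile(q[:,2],97)-.006]
        r=cv2.minAreaRect((t[:,:2]*1000).astype(np.float32));print('   top',round(float(np.median(t[:,2])),4),len(t),np.round(r[0],1),np.round(r[1],1),round(r[2],1))
```

```text
3.65 [ 0.4407 -0.1626  0.2503] [ 3.14e+00 -8.00e-03  1.00e-03] [-0.38  0.14  1.76 -0.    1.24  1.2 ]
block 0.72 [258 179  50  35] [ 0.423 -0.168  0.045]
   top 0.0447 994 [ 421.4 -168.3] [28.2 59.8] 13.4
nest 0.55 [253 177  56  52] [ 0.438 -0.17   0.042]
   top 0.0463 615 [ 421.4 -168.6] [49.3 59. ] 13.2
stop 0.82 [223  12 114  24] [ 0.613 -0.13   0.036]
   top 0.0853 119 [607.6 -93. ] [ 3.7 19.7] 2.8
lever 0.46 [231   4  18   8] [ 0.619 -0.14   0.048]
   top 0.0492 58 [ 619.3 -141.4] [ 2.7 17.1] 7.8
fixture 0.84 [156  35 303  69] [ 0.603 -0.021  0.018]
   top 0.0874 768 [607.4  -6.8] [ 30.5 189.6] 9.2
small_pulley 0.97 [135 179  31  34] [ 0.417 -0.004  0.02 ]
   top 0.0204 646 [414.4  -1.4] [38. 40.] 42.6
```

View pics/w1.png

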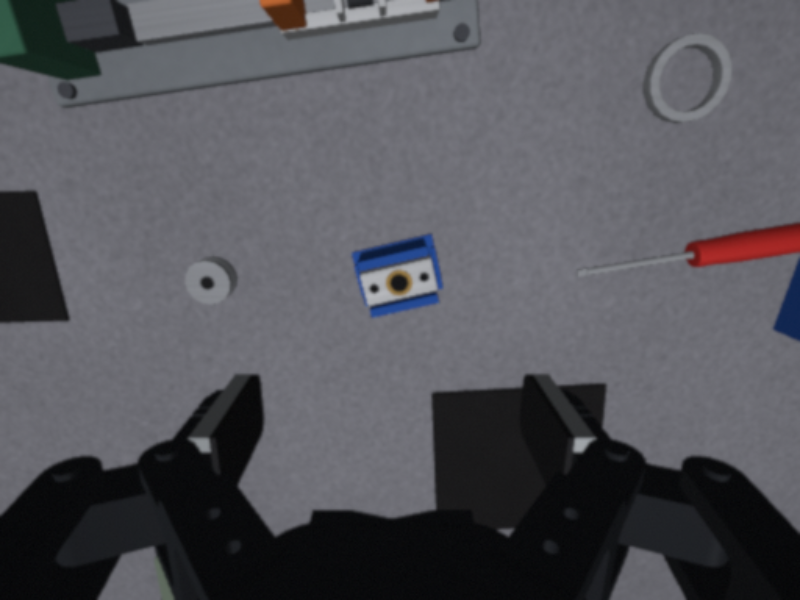

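Run:
```python
from h import *
plan([(.4214,-.1685,.10,-76.6),(.4214,-.1685,.006,-76.6,25)])
```

```text
8
[{"xyz":[-5,2,38],"rot":[0.0,0.0,-0.058]},{"xyz":[-5,2,37],"rot":[0.0,0.0,-0.058]},{"xyz":[-5,2,38],"rot":[0.0,0.0,-0.058]},{"xyz":[-5,2,37],"rot":[0.0,0.0,-0.058]},{"xyz":[0,0,24],"rot":[0.0,0.0,0.0]},{"xyz":[0,0,23],"rot":[0.0,0.0,0.0]},{"xyz":[0,0,24],"rot":[0.0,0.0,0.0]},{"xyz":[0,0,23],"rot":[0.0,0.0,0.0]}]
```

Call:
{"api": "send_rows", "payload": {"series": [{"xyz": [-5, 2, 38], "rot": [0, 0, -0.058]}, {"xyz": [-5, 2, 37], "rot": [0, 0, -0.058]}, {"xyz": [-5, 2, 38], "rot": [0, 0, -0.058]}, {"xyz": [-5, 2, 37], "rot": [0, 0, -0.058]}, {"xyz": [0, 0, 24], "rot": [0, 0, 0]}, {"xyz": [0, 0, 23], "rot": [0, 0, 0]}, {"xyz": [0, 0, 24], "rot": [0, 0, 0]}, {"xyz": [0, 0, 23], "rot": [0, 0, 0]}, {"xyz": [0, 0, 0], "rot": [0, 0, 0]}]}}

```text
t: 4.9
position: [0.4195, -0.1682, 0.0043]
eef_rot: [-3.117, -0.365, 0.008]
ft_force: [-0.6, -0.5, 0.7]
width: 1.002
finger_force: 0.0
```

Call:
{"api": "send_rows", "payload": {"series": [{"xyz": [0, 0, 0], "rot": [0, 0, 0]}, {"xyz": [0, 0, 0], "rot": [0, 0, 0]}, {"xyz": [0, 0, 0], "rot": [0, 0, 0]}, {"xyz": [0, 0, 0], "rot": [0, 0, 0]}, {"xyz": [0, 0, 0], "rot": [0, 0, 0]}], "fingers": 1, "force": 50}}

```text
t: 5.4
position: [0.4222, -0.1697, 0.0076]
eef_rot: [3.119, 0.363, 0.004]
ft_force: [-0.5, 1.9, 6.6]
width: 0.696
finger_force: 55.4
```

Call:
{"api": "send_rows", "payload": {"series": [{"xyz": [0, 0, -15], "rot": [0, 0, 0]}, {"xyz": [0, 0, -25], "rot": [0, 0, 0]}, {"xyz": [0, 0, -30], "rot": [0, 0, 0]}, {"xyz": [0, 0, -30], "rot": [0, 0, 0]}, {"xyz": [0, 0, 0], "rot": [0, 0, 0]}]}}

```text
t: 5.9
position: [0.4237, -0.1707, 0.11]
eef_rot: [3.116, 0.363, 0.012]
ft_force: [0.2, -0.1, -2.0]
width: 0.693
finger_force: 55.0
```

Run:
```python
from h import *
s=bot.sense();print(s['position'],s['eef_rot'],s['ft_force'],s['width'])
plan([(.432,.202,.108,-76.6),(.432,.202,.03,-76.6,30),(.432,.202,.0085,-76.6,8)])
```

```text
[ 0.42366185 -0.17070246  0.10995836] [3.11592301 0.36291166 0.01231035] [ 0.19546605 -0.13982755 -2.00927701] 0.6927586467052792
15
[{"xyz":[10,-40,0],"rot":[0.001,-0.001,0.0]},{"xyz":[10,-40,0],"rot":[0.001,-0.001,0.0]},{"xyz":[11,-40,0],"rot":[0.0,-0.001,0.0]},{"xyz":[10,-40,0],"rot":[0.001,-0.001,0.0]},{"xyz":[11,-40,0],"rot":[0.0,-0.001,0.0]},{"xyz":[10,-40,0],"rot":[0.001,-0.001,0.0]},{"xyz":[11,-40,0],"rot":[0.0,0.0,-0.001]},{"xyz":[10,-40,1],"rot":[0.001,-0.001,0.0]},{"xyz":[11,-41,0],"rot":[0.0,0.0,-0.001]},{"xyz":[0,0,26],"rot":[0.0,0.0,0.0]},{"xyz":[0,0,26],"rot":[0.0,0.0,0.0]},{"xyz":[0,0,26],"rot":[0.0,0.0,0.0]}]
[{"xyz":[0,0,7],"rot":[0.0,0.0,0.0]},{"xyz":[0,0,7],"rot":[0.0,0.0,0.0]},{"xyz":[0,0,8],"rot":[0.0,0.0,0.0]}]
```

Call:
{"api": "send_rows", "payload": {"series": [{"xyz": [10, -40, 0], "rot": [0, 0, 0]}, {"xyz": [10, -40, 0], "rot": [0, 0, 0]}, {"xyz": [11, -40, 0], "rot": [0, 0, 0]}, {"xyz": [10, -40, 0], "rot": [0, 0, 0]}, {"xyz": [11, -40, 0], "rot": [0, 0, 0]}, {"xyz": [10, -40, 0], "rot": [0, 0, 0]}, {"xyz": [11, -40, 0], "rot": [0, 0, 0]}, {"xyz": [10, -40, 1], "rot": [0, 0, 0]}, {"xyz": [11, -41, 0], "rot": [0, 0, 0]}, {"xyz": [0, 0, 40], "rot": [0, 0, 0]}, {"xyz": [0, 0, 38], "rot": [0, 0, 0]}, {"xyz": [0, 0, 0], "rot": [0, 0, 0]}]}}

```text
t: 7.1
position: [0.4251, 0.2017, 0.0227]
eef_rot: [3.117, 0.365, -0.019]
ft_force: [-1.7, -0.7, -2.0]
width: 0.691
finger_force: 55.7
```

Call:
{"api": "send_rows", "payload": {"series": [{"xyz": [0, 0, 7], "rot": [0, 0, 0]}, {"xyz": [0, 0, 6], "rot": [0, 0, 0]}, {"xyz": [0, 0, 3], "rot": [0, 0, 0]}, {"xyz": [0, 0, 0], "rot": [0, 0, 0]}]}}

```text
t: 7.5
position: [0.4302, 0.2033, 0.0119]
eef_rot: [-3.12, -0.362, -0.002]
ft_force: [-0.0, -0.4, -2.2]
width: 0.694
finger_force: 55.8
```

Call:
{"api": "send_rows", "payload": {"series": [{"xyz": [0, 0, 2], "rot": [0, 0, 0]}, {"xyz": [0, 0, 1], "rot": [0, 0, 0]}, {"xyz": [0, 0, 1], "rot": [0, 0, 0]}, {"xyz": [0, 0, 0], "rot": [0, 0, 0]}, {"xyz": [0, 0, 0], "rot": [0, 0, 0]}]}}

```text
t: 8.0
position: [0.43, 0.2034, 0.0076]
eef_rot: [-3.12, -0.363, -0.001]
ft_force: [-0.6, -0.4, 2.8]
width: 0.691
finger_force: 56.2
```

Call:
{"api": "send_rows", "payload": {"series": [{"xyz": [0, 0, 0], "rot": [0, 0, 0]}, {"xyz": [0, 0, 0], "rot": [0, 0, 0]}, {"xyz": [0, 0, 0], "rot": [0, 0, 0]}, {"xyz": [0, 0, 0], "rot": [0, 0, 0]}, {"xyz": [0, 0, -30], "rot": [0, 0, 0]}, {"xyz": [0, 0, -40], "rot": [0, 0, 0]}, {"xyz": [0, 0, -45], "rot": [0, 0, 0]}, {"xyz": [0, 0, -45], "rot": [0, 0, 0]}, {"xyz": [0, 0, 0], "rot": [0, 0, 0]}, {"xyz": [0, 0, 0], "rot": [0, 0, 0]}], "fingers": -1}}

```text
t: 9.0
position: [0.4301, 0.2035, 0.1682]
eef_rot: [-3.12, -0.363, -0.004]
ft_force: [0.3, -0.5, -0.6]
width: 0.999
finger_force: 0.0
```

Run:
```python
from h import *
s=bot.sense();p=bot.get_image('wrist');print(s['t'],np.round(s['position'],4),np.round(s['q'],2))
W=cloud(p,s)
for d in bot.cut_out(p,'block')[:2]:
        q=W[d['pixels']];q=q[np.isfinite(q).all(1)];print(round(d['conf'],2),np.round(d['rect']).astype(int),np.round(np.median(q,0),3))
        t=q[q[:,2]>np.percentile(q[:,2],97)-.006]
        r=cv2.minAreaRect((t[:,:2]*1000).astype(np.float32));print('   top',round(float(np.median(t[:,2])),4),len(t),np.round(r[0],1),np.round(r[1],1),round(r[2],1))
plan([(.43,.2034,.14,13.4),(.43,.2034,.01,13.4,30)])
```

```text
9.0 [0.4301 0.2035 0.1682] [0.42 0.22 1.88 0.   1.04 1.76]
0.7 [254 181  65  38] [0.433 0.205 0.044]
   top 0.0447 1696 [429.2 203.7] [28.4 60.1] 13.2
16
[{"xyz":[0,0,2],"rot":[0.0,0.0,-0.143]},{"xyz":[0,0,2],"rot":[0.0,0.0,-0.143]},{"xyz":[0,0,2],"rot":[0.0,0.0,-0.143]},{"xyz":[0,0,3],"rot":[0.0,0.0,-0.143]},{"xyz":[0,0,2],"rot":[0.0,0.0,-0.143]},{"xyz":[0,0,3],"rot":[0.0,0.0,-0.143]},{"xyz":[0,0,2],"rot":[0.0,0.0,-0.143]},{"xyz":[0,0,3],"rot":[-0.001,0.0,-0.143]},{"xyz":[0,0,2],"rot":[0.0,0.0,-0.143]},{"xyz":[0,1,3],"rot":[-0.001,0.001,-0.143]},{"xyz":[1,0,2],"rot":[0.0,0.0,-0.143]},{"xyz":[0,0,26],"rot":[0.0,0.0,0.0]}]
[{"xyz":[0,0,26],"rot":[0.0,0.0,0.0]},{"xyz":[0,0,26],"rot":[0.0,0.0,0.0]},{"xyz":[0,0,26],"rot":[0.0,0.0,0.0]},{"xyz":[0,0,26],"rot":[0.0,0.0,0.0]}]
```

Call:
{"api": "send_rows", "payload": {"series": [{"xyz": [0, 0, 2], "rot": [0, 0, -0.143]}, {"xyz": [0, 0, 2], "rot": [0, 0, -0.143]}, {"xyz": [0, 0, 2], "rot": [0, 0, -0.143]}, {"xyz": [0, 0, 3], "rot": [0, 0, -0.143]}, {"xyz": [0, 0, 2], "rot": [0, 0, -0.143]}, {"xyz": [0, 0, 3], "rot": [0, 0, -0.143]}, {"xyz": [0, 0, 2], "rot": [0, 0, -0.143]}, {"xyz": [0, 0, 3], "rot": [0, 0, -0.143]}, {"xyz": [0, 0, 2], "rot": [0, 0, -0.143]}, {"xyz": [0, 0, 3], "rot": [0, 0, -0.143]}, {"xyz": [0, 0, 2], "rot": [0, 0, -0.143]}, {"xyz": [0, 0, 26], "rot": [0, 0, 0]}]}}

```text
t: 10.3
position: [0.4309, 0.2039, 0.1154]
eef_rot: [1.943, 2.467, 0.004]
ft_force: [1.0, -0.3, -0.2]
width: 1.0
finger_force: 0.0
```

Call:
{"api": "send_rows", "payload": {"series": [{"xyz": [0, 0, 26], "rot": [0, 0, 0]}, {"xyz": [0, 0, 26], "rot": [0, 0, 0]}, {"xyz": [0, 0, 26], "rot": [0, 0, 0]}, {"xyz": [0, 0, 26], "rot": [0, 0, 0]}, {"xyz": [0, 0, 0], "rot": [0, 0, 0]}, {"xyz": [0, 0, 0], "rot": [0, 0, 0]}]}}

```text
t: 10.9
position: [0.4289, 0.203, 0.0104]
eef_rot: [-1.946, -2.464, 0.004]
ft_force: [0.4, 0.2, 1.0]
width: 1.001
finger_force: 0.0
```

Call:
{"api": "send_rows", "payload": {"series": [{"xyz": [0, 0, 0], "rot": [0, 0, 0]}, {"xyz": [0, 0, 0], "rot": [0, 0, 0]}, {"xyz": [0, 0, 0], "rot": [0, 0, 0]}, {"xyz": [0, 0, 0], "rot": [0, 0, 0]}, {"xyz": [0, 0, 0], "rot": [0, 0, 0]}, {"xyz": [0, 0, 0], "rot": [0, 0, 0]}, {"xyz": [0, 0, 0], "rot": [0, 0, 0]}, {"xyz": [0, 0, 0], "rot": [0, 0, 0]}], "fingers": 1, "force": 50}}

```text
t: 11.7
position: [0.4301, 0.2035, 0.0121]
eef_rot: [1.947, 2.465, 0.002]
ft_force: [-0.9, -1.0, 5.7]
width: 0.322
finger_force: 50.8
```

Run:
```python
from h import *
plan([(.43,.2035,.16,13.4),(.58,-.13,.27,6)])
```

```text
13
[{"xyz":[0,0,-37],"rot":[0.0,0.0,0.0]},{"xyz":[0,0,-37],"rot":[0.0,0.0,0.0]},{"xyz":[0,0,-37],"rot":[0.001,0.0,0.0]},{"xyz":[0,0,-37],"rot":[0.0,0.0,0.0]},{"xyz":[-40,8,-12],"rot":[0.0,0.0,0.014]},{"xyz":[-40,8,-12],"rot":[0.0,0.0,0.014]},{"xyz":[-40,9,-12],"rot":[0.0,0.0,0.014]},{"xyz":[-39,9,-12],"rot":[0.0,0.0,0.015]},{"xyz":[-39,10,-12],"rot":[0.0,0.0,0.014]},{"xyz":[-39,10,-12],"rot":[0.0,0.0,0.015]},{"xyz":[-39,11,-13],"rot":[0.0,0.0,0.014]},{"xyz":[-39,12,-12],"rot":[0.0,0.0,0.015]}]
[{"xyz":[-39,12,-13],"rot":[0.0,0.0,0.014]}]
```

Call:
{"api": "send_rows", "payload": {"series": [{"xyz": [0, 0, -37], "rot": [0, 0, 0]}, {"xyz": [0, 0, -37], "rot": [0, 0, 0]}, {"xyz": [0, 0, -37], "rot": [0, 0, 0]}, {"xyz": [0, 0, -37], "rot": [0, 0, 0]}, {"xyz": [-40, 8, -12], "rot": [0, 0, 0.014]}, {"xyz": [-40, 8, -12], "rot": [0, 0, 0.014]}, {"xyz": [-40, 9, -12], "rot": [0, 0, 0.014]}, {"xyz": [-39, 9, -12], "rot": [0, 0, 0.015]}, {"xyz": [-39, 10, -12], "rot": [0, 0, 0.014]}, {"xyz": [-39, 10, -12], "rot": [0, 0, 0.015]}, {"xyz": [-39, 11, -13], "rot": [0, 0, 0.014]}, {"xyz": [-39, 12, -12], "rot": [0, 0, 0.015]}]}}

```text
t: 12.9
position: [0.5632, -0.0939, 0.2564]
eef_rot: [-2.086, -2.348, 0.0]
ft_force: [0.2, 0.5, -2.5]
width: 0.321
finger_force: 50.4
```

Call:
{"api": "send_rows", "payload": {"series": [{"xyz": [-39, 12, -13], "rot": [0, 0, 0.014]}, {"xyz": [0, 0, 0], "rot": [0, 0, 0]}, {"xyz": [0, 0, 0], "rot": [0, 0, 0]}]}}

```text
t: 13.2
position: [0.5795, -0.1303, 0.2685]
eef_rot: [-2.103, -2.332, 0.001]
ft_force: [0.5, -0.0, -3.2]
width: 0.319
finger_force: 50.4
```

Run:
```python
from h import *
s=bot.sense();p=bot.get_image('wrist');print(s['t'],np.round(s['position'],4),np.round(s['eef_rot'],3),np.round(s['q'],2),s['width'])
W=cloud(p,s);np.save('w2.npy',W);np.save('w2i.npy',p['img']);save('w2.png',cv2.resize(p['img'],(800,600)))
hsv=cv2.cvtColor(p['img'],cv2.COLOR_RGB2HSV)
H,S=hsv[...,0].astype(int),hsv[...,1]
def rect(m,n):
    q=W[m];q=q[np.isfinite(q).all(1)]
    if len(q)<20: print(n,len(q));return
    r=cv2.minAreaRect((q[:,:2]*1000).astype(np.float32));print(n,len(q),np.round(np.median(q,0)*1000,1),np.round(r[0],1),np.round(r[1],1),round(r[2],1))
z=W[...,2];near=(W[...,0]>.52)&(W[...,0]<.76)
rect((H>55)&(H<90)&(S>80)&(z>.083)&(z<.095)&near,'anviltop')
o=(H>5)&(H<22)&(S>120)&near
rect(o&(z>.08)&(z<.095)&(W[...,1]>-.12),'plate top');rect(o&(z>.08)&(z<.095)&(W[...,1]<-.12),'fin top')
red=((H<5)|(H>174))&(S>120)&near;rect(red&(z>.03),'lever')
rect(near&(z>.009)&(z<.016),'base');rect(near&(S<60)&(z>.024)&(z<.029),'rail');rect(near&(S<60)&(z>.043)&(z<.049)&(W[...,1]>-.08),'pad')
```

```text
13.2 [ 0.5795 -0.1303  0.2685] [-2.103e+00 -2.332e+00  1.000e-03] [-0.24  0.33  1.45  0.    1.36 -0.34] 0.3194123466238171
anviltop 0
plate top 655 [628.1 -89.2  86.5] [628.  -89.4] [43.3 19.3] 6.5
fin top 212 [ 642.  -187.2   86.1] [ 642.6 -188.3] [30.2 10. ] 8.0
lever 569 [ 673.9 -133.7   80.9] [ 621.7 -131.8] [156.9  24.2] 1.2
base 7990 [607.8 -24.9  12.5] [ 656.9 -175.7] [502.  204.2] 87.7
rail 2164 [622.6 -36.   26.6] [621.  -59.8] [ 53.6 254.7] 6.0
pad 694 [611.1  44.9  45.5] [611.4  44.9] [24.2 33. ] 7.5
```

View pics/w2.png

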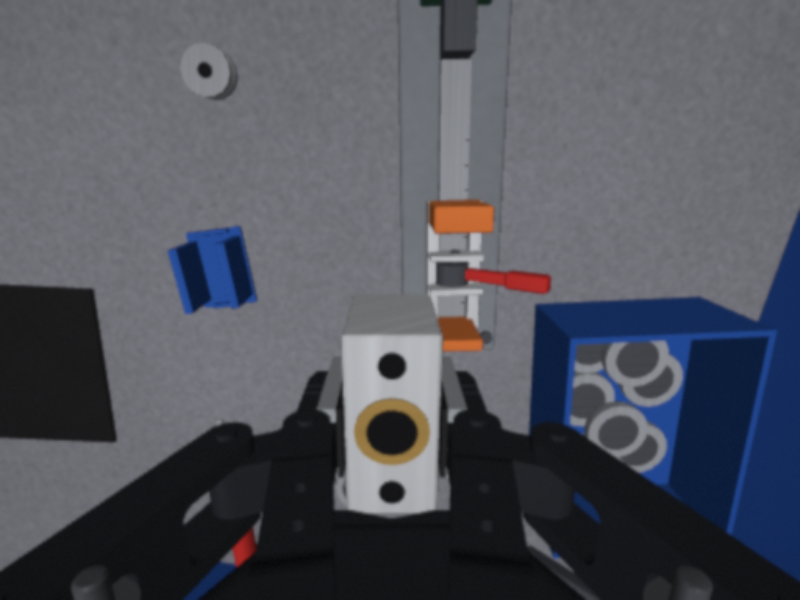

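Run:
```python
from h import *
plan([(.615,-.03,.22,7.1)])
```

```text
3
[{"xyz":[32,15,16],"rot":[-0.001,0.0,-0.006]},{"xyz":[31,16,16],"rot":[-0.001,-0.001,-0.007]},{"xyz":[32,16,16],"rot":[0.0,0.0,-0.006]}]
```

Call:
{"api": "send_rows", "payload": {"series": [{"xyz": [32, 15, 16], "rot": [0, 0, -0.006]}, {"xyz": [31, 16, 16], "rot": [0, 0, -0.007]}, {"xyz": [32, 16, 16], "rot": [0, 0, -0.006]}, {"xyz": [0, 0, 0], "rot": [0, 0, 0]}, {"xyz": [0, 0, 0], "rot": [0, 0, 0]}]}}

```text
t: 13.75
position: [0.6149, -0.0282, 0.2203]
eef_rot: [-2.074, -2.357, 0.003]
ft_force: [0.4, -0.1, -1.5]
width: 0.321
finger_force: 50.2
```

Run:
```python
from h import *
s=bot.sense();p=bot.get_image('wrist');print(s['t'],np.round(s['position'],4),np.round(s['eef_rot'],3))
W=cloud(p,s);img=p['img']
hsv=cv2.cvtColor(img,cv2.COLOR_RGB2HSV);H,S=hsv[...,0].astype(int),hsv[...,1]
ok=np.isfinite(W[...,2])&(p['depth']>.18);z=W[...,2]
a=np.radians(7.1);ex=np.array([np.cos(a),np.sin(a)]);ey=np.array([-ex[1],ex[0]]);o0=np.array([.612,.005])
U=(W[...,:2]-o0)@ex*1000;V=(W[...,:2]-o0)@ey*1000
def rep(m,n):
    m=m&ok
    if m.sum()<20: print(n,m.sum());return
    u,v=U[m],V[m];r=cv2.minAreaRect(np.c_[u,v].astype(np.float32))
    print(n,m.sum(),'z',round(np.median(z[m])*1000,1),'u',np.round(np.percentile(u,[1,50,99]),1),'v',np.round(np.percentile(v,[1,50,99]),1),'ang',round(r[2],1))
    # centreline fit of u vs v
    b=np.arange(v.min(),v.max(),4);c=[(x+2,(np.percentile(u[(v>=x)&(v<x+4)],3)+np.percentile(u[(v>=x)&(v<x+4)],97))/2) for x in b if ((v>=x)&(v<x+4)).sum()>15]
    if len(c)>3:
        c=np.array(c);f=np.polyfit(c[:,0],c[:,1],1);print('   centreline u=%.2f + %.4f v  (%d)'%(f[1],f[0],len(c)))
box=(abs(U)<60)&(V>-250)&(V<130)
g=(H>40)&(H<95)&(S>60)&box
rep(g&(z>.08)&(z<.095),'anvil top');rep(g&(z>.05)&(z<.08),'anvil face')
rep(box&(S<70)&(z>.042)&(z<.049)&(abs(U)<30)&(V>0)&(V<70),'pad')
rep(box&(S<70)&(z>.0235)&(z<.0295)&(abs(U)<22)&(V>-70)&(V<20),'rail')
rep(box&(S<70)&(z>.009)&(z<.016)&(V>-200),'base')
org=(H>5)&(H<22)&(S>120)&box
rep(org&(z>.08)&(z<.095)&(V>-130),'plate top')
save('w3.png',cv2.resize(img,(800,600)))
```

```text
13.75 [ 0.6149 -0.0282  0.2203] [-2.074 -2.357  0.003]
anvil top 2196 z 88.4 u [-22.9   4.   31.1] v [61.6 76.5 90.5] ang 0.2
   centreline u=2.96 + 0.0150 v  (8)
anvil face 107 z 75.7 u [-20.5   4.6  28.7] v [61.2 61.3 61.5] ang 0.1
pad 825 z 45.5 u [-6.7  4.3 16.1] v [23.4 42.4 61.4] ang 1.3
   centreline u=5.28 + -0.0165 v  (10)
rail 1286 z 26.6 u [-7.   4.7 16.4] v [-57.5 -17.6  18.9] ang 0.1
   centreline u=4.46 + -0.0020 v  (20)
base 6353 z 12.5 u [-39.8  18.3  48.8] v [-100.3    8.3  105.7] ang 0.1
   centreline u=8.53 + -0.0994 v  (53)
plate top 0
```

View pics/w3.png

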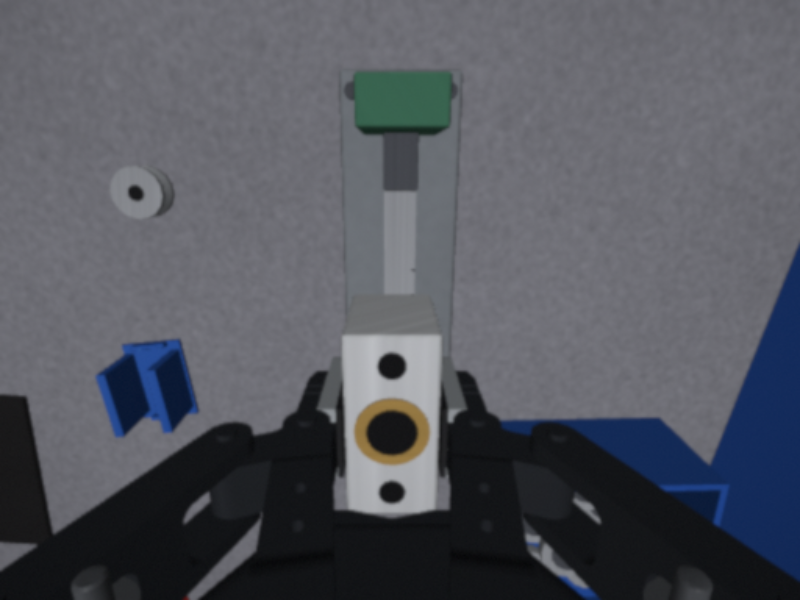

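Run:
```python
from h import *
plan([(.6135,.0287,.10,7.2),(.6135,.0287,.057,7.2,15)])
```

```text
6
[{"xyz":[19,2,40],"rot":[0.0,0.0,0.0]},{"xyz":[19,2,41],"rot":[-0.001,0.0,0.0]},{"xyz":[20,2,40],"rot":[0.0,0.0,0.0]},{"xyz":[0,0,14],"rot":[0.0,0.0,0.0]},{"xyz":[0,0,15],"rot":[0.0,0.0,0.0]},{"xyz":[0,0,14],"rot":[0.0,0.0,0.0]}]
```

Call:
{"api": "send_rows", "payload": {"series": [{"xyz": [19, 2, 40], "rot": [0, 0, 0]}, {"xyz": [19, 2, 41], "rot": [0, 0, 0]}, {"xyz": [20, 2, 40], "rot": [0, 0, 0]}, {"xyz": [0, 0, 14], "rot": [0, 0, 0]}, {"xyz": [0, 0, 14], "rot": [0, 0, 0]}, {"xyz": [0, 0, 11], "rot": [0, 0, 0]}, {"xyz": [0, 0, 0], "rot": [0, 0, 0]}, {"xyz": [0, 0, 0], "rot": [0, 0, 0]}]}}

```text
t: 14.6
position: [0.6157, 0.0275, 0.0624]
eef_rot: [2.08, 2.353, 0.002]
ft_force: [-0.5, -0.2, -2.1]
width: 0.321
finger_force: 50.1
```

Run:
```python
from h import *
s=bot.sense();o=np.array([.6162,.0069]);a=np.radians(7.2);ex=np.array([np.cos(a),np.sin(a)]);ey=np.array([-ex[1],ex[0]]);d=s['position'][:2]-o
print(s['t'],s['position'],(d@ex)*1000,(d@ey)*1000,s['eef_rot'],s['ft_force'])
```

```text
14.6 [0.61567832 0.02754327 0.06242162] 2.0697217775429575 20.545879888591394 [2.07958069 2.35256122 0.00238536] [-0.53193247 -0.19364641 -2.10071207]
```

Call:
{"api": "send_rows", "payload": {"series": [{"xyz": [0, -2, 4], "rot": [0, 0, 0]}, {"xyz": [2, 0, 3], "rot": [0, 0, 0]}, {"xyz": [4, 0, 0], "rot": [0, 0, 0]}, {"xyz": [1, 0, 0], "rot": [0, 0, 0]}, {"xyz": [0, 0, 0], "rot": [0, 0, 0]}]}}

```text
t: 15.1
position: [0.612, 0.0354, 0.0545]
eef_rot: [2.079, 2.355, 0.001]
ft_force: [-0.7, -0.3, -2.1]
width: 0.32
finger_force: 50.2
```

Call:
{"api": "send_rows", "payload": {"series": [{"xyz": [1, 0, 0], "rot": [0, 0, 0]}, {"xyz": [1, 0, 0], "rot": [0, 0, 0]}, {"xyz": [0, 0, 0], "rot": [0, 0, 0]}]}}

```text
t: 15.4
position: [0.612, 0.0357, 0.0545]
eef_rot: [2.077, 2.354, -0.002]
ft_force: [0.0, -5.7, -1.9]
width: 0.32
finger_force: 50.3
```

Call:
{"api": "send_rows", "payload": {"series": [{"xyz": [1, 0, 0], "rot": [0, 0, 0]}, {"xyz": [0, 0, 1], "rot": [0, 0, 0]}, {"xyz": [0, 0, 1], "rot": [0, 0, 0]}, {"xyz": [0, 0, 0], "rot": [0, 0, 0]}]}}

```text
t: 15.8
position: [0.6124, 0.0358, 0.0533]
eef_rot: [2.076, 2.353, -0.002]
ft_force: [-0.0, -7.3, 1.8]
width: 0.32
finger_force: 50.9
```

Call:
{"api": "send_rows", "payload": {"series": [{"xyz": [0, 0, 1], "rot": [0, 0, 0]}, {"xyz": [0, 0, 0], "rot": [0, 0, 0]}]}}

```text
t: 16.0
position: [0.6124, 0.0358, 0.0531]
eef_rot: [2.076, 2.353, -0.001]
ft_force: [-1.3, -8.4, 7.5]
width: 0.322
finger_force: 51.5
```

Call:
{"api": "send_rows", "payload": {"series": [{"xyz": [0, 0, 0], "rot": [0, 0, 0]}, {"xyz": [0, 0, 0], "rot": [0, 0, 0]}, {"xyz": [0, 0, 0], "rot": [0, 0, 0]}, {"xyz": [0, 0, 0], "rot": [0, 0, 0]}, {"xyz": [0, 0, -15], "rot": [0, 0, 0]}, {"xyz": [0, 0, -30], "rot": [0, 0, 0]}, {"xyz": [0, 0, -40], "rot": [0, 0, 0]}, {"xyz": [0, 0, -40], "rot": [0, 0, 0]}, {"xyz": [0, 0, 0], "rot": [0, 0, 0]}], "fingers": -1}}

```text
t: 16.9
position: [0.615, 0.0384, 0.1826]
eef_rot: [2.073, 2.348, 0.014]
ft_force: [0.7, 0.1, 0.8]
width: 1.001
finger_force: 0.0
```

```bash
cat >> h.py <<'E'
o=np.array([.6162,.0069]);A=7.2;_a=np.radians(A);ex=np.array([np.cos(_a),np.sin(_a)]);ey=np.array([-ex[1],ex[0]])
def fx(u,v): return o+(u*ex+v*ey)/1000
def uv(s): d=s['position'][:2]-o;return np.round([d@ex*1000,d@ey*1000,s['position'][2]*1000],1)
def F(u,v,z,yaw,*k): q=fx(u,v);return (q[0],q[1],z/1000,yaw,*k)
E
python3 - <<'E'
from h import *
s=bot.sense();print(s['t'],uv(s),s['width'])
W=np.load('w2.npy');m=(W[...,0]>.66)&(W[...,1]>-.3)&(W[...,1]<0)&(W[...,2]>.03)
U=(W[...,:2]-o)@ex*1000;V=(W[...,:2]-o)@ey*1000
m&=(U>85);print('bin u min',np.percentile(U[m],[0,1,5]),'v',np.percentile(V[m],[1,99]),'z',np.percentile(W[m][:,2],[50,99]))
# verify block
p=bot.get_image('wrist')
Wc=cloud(p,s)
for d in bot.cut_out(p,'block')[:2]:
    q=Wc[d['pixels']];q=q[np.isfinite(q).all(1)];t=q[q[:,2]>np.percentile(q[:,2],97)-.006]
    u=(t[:,:2]-o)@ex*1000;v=(t[:,:2]-o)@ey*1000;r=cv2.minAreaRect(np.c_[u,v].astype(np.float32));print(d['conf'],np.median(t[:,2]),r)
plan([F(0,-100,170,-30),F(0,-230,150,-82.8),F(0,-230,55,-82.8)])
E
```

```text
16.9 [  2.8  31.4 182.6] 1.001424554553578
bin u min [85.01587615 85.34438059 86.00277933] v [-336.58556209 -187.2191027 ] z [0.06528983 0.09176895]
0.77 0.08577946017518384 ((-0.06717300415039062, 30.431947708129883), (27.78121566772461, 60.020423889160156), 0.11272472143173218)
15
[{"xyz":[-26,0,1],"rot":[0.0,0.0,0.13]},{"xyz":[-26,4,2],"rot":[0.0,0.0,0.129]},{"xyz":[-26,7,1],"rot":[0.001,0.0,0.13]},{"xyz":[-24,10,2],"rot":[0.0,0.0,0.129]},{"xyz":[-23,13,1],"rot":[0.001,-0.001,0.13]},{"xyz":[-15,11,3],"rot":[0.0,0.0,0.132]},{"xyz":[-13,13,3],"rot":[0.0,0.0,0.132]},{"xyz":[-11,15,3],"rot":[0.0,0.0,0.131]},{"xyz":[-9,16,3],"rot":[0.0,0.0,0.132]},{"xyz":[-7,17,3],"rot":[0.0,0.0,0.131]},{"xyz":[-5,18,3],"rot":[0.0,0.0,0.132]},{"xyz":[-3,19,2],"rot":[0.0,0.0,0.131]}]
[{"xyz":[0,0,32],"rot":[0.0,0.0,0.0]},{"xyz":[0,0,32],"rot":[0.0,0.0,0.0]},{"xyz":[0,0,31],"rot":[0.0,0.0,0.0]}]
```

Call:
{"api": "send_rows", "payload": {"series": [{"xyz": [-26, 0, 1], "rot": [0, 0, 0.13]}, {"xyz": [-26, 4, 2], "rot": [0, 0, 0.129]}, {"xyz": [-26, 7, 1], "rot": [0, 0, 0.13]}, {"xyz": [-24, 10, 2], "rot": [0, 0, 0.129]}, {"xyz": [-23, 13, 1], "rot": [0, 0, 0.13]}, {"xyz": [-15, 11, 3], "rot": [0, 0, 0.132]}, {"xyz": [-13, 13, 3], "rot": [0, 0, 0.132]}, {"xyz": [-11, 15, 3], "rot": [0, 0, 0.131]}, {"xyz": [-9, 16, 3], "rot": [0, 0, 0.132]}, {"xyz": [-7, 17, 3], "rot": [0, 0, 0.131]}, {"xyz": [-5, 18, 3], "rot": [0, 0, 0.132]}, {"xyz": [-3, 19, 2], "rot": [0, 0, 0.131]}], "fingers": 1}}

```text
t: 18.2
position: [0.6437, -0.2219, 0.1465]
eef_rot: [-3.134, -0.189, 0.007]
ft_force: [0.7, -0.5, 0.4]
width: -0.0
finger_force: 0.0
```

Call:
{"api": "send_rows", "payload": {"series": [{"xyz": [0, 0, 0], "rot": [0, 0, 0]}, {"xyz": [0, 0, 0], "rot": [0, 0, 0]}]}}

```text
t: 18.4
position: [0.644, -0.2212, 0.1475]
eef_rot: [-3.133, -0.2, 0.004]
ft_force: [0.0, 0.2, 1.1]
width: -0.002
finger_force: 0.0
```

Run:
```python
from h import *
s=bot.sense();print(s['t'],uv(s),s['width'],s['q'].round(2))
p=bot.get_image('wrist');W=cloud(p,s);hsv=cv2.cvtColor(p['img'],cv2.COLOR_RGB2HSV);H,S=hsv[...,0].astype(int),hsv[...,1]
U=(W[...,:2]-o)@ex*1000;V=(W[...,:2]-o)@ey*1000;z=W[...,2]
m=(H>5)&(H<22)&(S>120)&(z>.08)&(z<.095)&(abs(U)<40)
for n,k in (('fin',m&(V<-140)),('plate',m&(V>-140))):
    if k.sum()>20: print(n,k.sum(),np.percentile(U[k],[1,99]).round(1),np.percentile(V[k],[1,99]).round(1))
save('w4.png',p['img'])
plan([F(0,-230,150,-82.8),F(0,-230,55,-82.8)])
```

```text
18.4 [  -1.  -229.8  147.5] -0.0017787690514276563 [-0.35  0.54  1.42  0.    1.19  1.09]
fin 579 [-16.8  17.7] [-203.  -193.6]
plate 1597 [-21.1  21.7] [-108.4  -88.9]
4
[{"xyz":[1,1,-2],"rot":[-0.002,0.002,0.002]},{"xyz":[0,0,32],"rot":[0.0,0.0,0.0]},{"xyz":[0,0,32],"rot":[0.0,0.0,0.0]},{"xyz":[0,-1,31],"rot":[0.0,0.0,0.0]}]
```

Call:
{"api": "send_rows", "payload": {"series": [{"xyz": [1, 0, 30], "rot": [0, 0, 0]}, {"xyz": [0, 0, 32], "rot": [0, 0, 0]}, {"xyz": [0, 0, 28], "rot": [0, 0, 0]}, {"xyz": [0, 0, 0], "rot": [0, 0, 0]}, {"xyz": [0, -6, 0], "rot": [0, 0, 0]}, {"xyz": [0, -6, 0], "rot": [0, 0, 0]}, {"xyz": [0, -4, 0], "rot": [0, 0, 0]}, {"xyz": [0, 0, 0], "rot": [0, 0, 0]}]}}

```text
t: 19.25
position: [0.6447, -0.2053, 0.0611]
eef_rot: [3.134, 0.199, 0.005]
ft_force: [0.8, 0.8, 1.1]
width: -0.002
finger_force: 0.0
```

Call:
{"api": "send_rows", "payload": {"series": [{"xyz": [0, -5, 0], "rot": [0, 0, 0]}, {"xyz": [0, -5, 0], "rot": [0, 0, 0]}, {"xyz": [0, -7, 0], "rot": [0, 0, 0]}, {"xyz": [0, -7, 0], "rot": [0, 0, 0]}, {"xyz": [0, -7, 0], "rot": [0, 0, 0]}, {"xyz": [0, -7, 0], "rot": [0, 0, 0]}, {"xyz": [0, -7, 0], "rot": [0, 0, 0]}, {"xyz": [0, -7, 0], "rot": [0, 0, 0]}, {"xyz": [0, -7, 0], "rot": [0, 0, 0]}, {"xyz": [0, -6, 0], "rot": [0, 0, 0]}, {"xyz": [0, -5, 0], "rot": [0, 0, 0]}, {"xyz": [0, 0, 0], "rot": [0, 0, 0]}]}}

```text
t: 20.45
position: [0.6342, -0.1351, 0.0589]
eef_rot: [-3.134, -0.198, 0.003]
ft_force: [-0.6, 0.1, 0.6]
width: 0.002
finger_force: 0.0
```

Run:
```python
from h import *
s=bot.sense();print(s['t'],uv(s),s['ft_force'])
p=bot.get_image('wrist');W=cloud(p,s);hsv=cv2.cvtColor(p['img'],cv2.COLOR_RGB2HSV);H,S=hsv[...,0].astype(int),hsv[...,1]
U=(W[...,:2]-o)@ex*1000;V=(W[...,:2]-o)@ey*1000;z=W[...,2]
m=(H>5)&(H<22)&(S>120)&(z>.08)&(z<.095)&(abs(U)<40)
print(m.sum(),np.percentile(U[m],[1,99]).round(1),np.percentile(V[m],[1,99]).round(1))
```

```text
20.45 [   0.  -143.1   58.9] [-0.56148962  0.05170411  0.60813027]
3374 [-20.5  21.7] [-128.5  -21.4]
```

Call:
{"api": "send_rows", "payload": {"series": [{"xyz": [0, -5, 0], "rot": [0, 0, 0]}, {"xyz": [0, -5, 0], "rot": [0, 0, 0]}, {"xyz": [0, -4, 0], "rot": [0, 0, 0]}, {"xyz": [0, -3, 0], "rot": [0, 0, 0]}, {"xyz": [0, 0, 0], "rot": [0, 0, 0]}]}}

```text
t: 21.0
position: [0.6322, -0.1217, 0.0587]
eef_rot: [3.131, 0.2, -0.003]
ft_force: [-2.0, -10.0, -3.6]
width: 0.001
finger_force: 5.0
```

Call:
{"api": "send_rows", "payload": {"series": [{"xyz": [0, -1, 0], "rot": [0, 0, 0]}, {"xyz": [0, -1, 0], "rot": [0, 0, 0]}, {"xyz": [0, 0, 0], "rot": [0, 0, 0]}]}}

```text
t: 21.3
position: [0.6322, -0.1216, 0.0588]
eef_rot: [3.128, 0.2, -0.002]
ft_force: [0.6, -14.8, -4.0]
width: -0.001
finger_force: 7.7
```

Call:
{"api": "send_rows", "payload": {"series": [{"xyz": [0, 5, 0], "rot": [0, 0, 0]}, {"xyz": [0, 15, 0], "rot": [0, 0, 0]}, {"xyz": [0, 0, -35], "rot": [0, 0, 0]}, {"xyz": [0, 0, -45], "rot": [0, 0, 0]}, {"xyz": [0, 0, -15], "rot": [0, 0, 0]}, {"xyz": [0, 0, 0], "rot": [0, 0, 0]}]}}

```text
t: 21.9
position: [0.6371, -0.1377, 0.1579]
eef_rot: [3.134, 0.197, 0.011]
ft_force: [1.1, 0.6, -1.0]
width: 0.002
finger_force: 0.0
```

Run:
```python
from h import *
plan([F(40,-60,155,-82.8)])
```

```text
3
[{"xyz":[12,-29,1],"rot":[0.001,-0.002,0.0]},{"xyz":[13,-29,1],"rot":[0.0,-0.003,0.0]},{"xyz":[12,-28,1],"rot":[0.001,-0.002,0.0]}]
```

Call:
{"api": "send_rows", "payload": {"series": [{"xyz": [12, -29, 1], "rot": [0, 0, 0]}, {"xyz": [13, -29, 1], "rot": [0, 0, 0]}, {"xyz": [12, -28, 1], "rot": [0, 0, 0]}, {"xyz": [0, 0, 0], "rot": [0, 0, 0]}, {"xyz": [0, 0, 0], "rot": [0, 0, 0]}], "fingers": 0}}

```text
t: 22.4
position: [0.6603, -0.0469, 0.1496]
eef_rot: [-3.135, -0.2, 0.005]
ft_force: [0.4, -0.4, 0.2]
width: 0.498
finger_force: 0.0
```

Run:
```python
from h import *
s=bot.sense();print(s['t'],uv(s),s['width'],s['eef_rot'])
p=bot.get_image('wrist');W=cloud(p,s);hsv=cv2.cvtColor(p['img'],cv2.COLOR_RGB2HSV);H,S=hsv[...,0].astype(int),hsv[...,1]
U=(W[...,:2]-o)@ex*1000;V=(W[...,:2]-o)@ey*1000;z=W[...,2]*1000
m=(H>5)&(H<22)&(S>120)&(z>80)&(z<95)&(abs(U)<40)
for n,k in (('fin',m&(V<-70)),('plate',m&(V>-40)),('lever',((H<5)|(H>174))&(S>120)&(z>40)&(z<100)&(U>20)&(U<90))):
    if k.sum()>20: print(n,k.sum(),np.percentile(U[k],[1,99]).round(1),np.percentile(V[k],[1,50,99]).round(1),np.percentile(z[k],[1,99]).round(1))
k=k&(U>47);print(np.percentile(V[k],[2,50,98]).round(1),np.polyfit(U[k],z[k],1))
save('w5.png',p['img'])
plan([F(59,-59.5,150,-82.8),F(59,-59.5,44,-82.8,35)])
```

```text
22.4 [ 37.  -58.9 149.6] 0.49810060401796913 [-3.13490546 -0.19981945  0.00466103]
fin 204 [ 5.2 18.4] [-114.5 -109.5 -105.3] [80.2 87.9]
plate 662 [-9.4 22.2] [-20.2  -5.   38.7] [80.7 87.7]
lever 737 [20.8 67.9] [-66.7 -60.1 -54. ] [63.3 93.1]
[-66.3 -60.1 -54.1] [ 0.17985946 78.17006194]
5
[{"xyz":[22,0,0],"rot":[0.0,0.003,0.0]},{"xyz":[0,0,26],"rot":[0.0,0.0,0.0]},{"xyz":[0,0,27],"rot":[0.0,0.0,0.0]},{"xyz":[0,0,26],"rot":[0.0,0.0,0.0]},{"xyz":[0,0,27],"rot":[0.0,0.0,0.0]}]
```

View pics/w5.png

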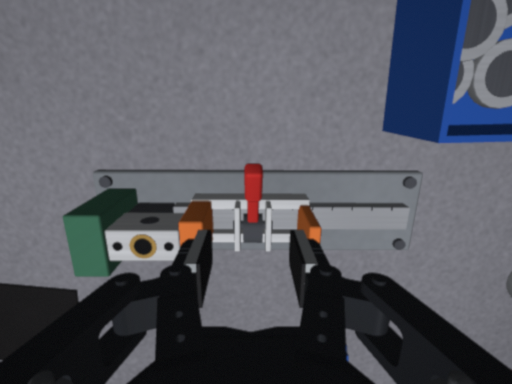

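Run:
```python
from h import *
im=cv2.cvtColor(cv2.imread('pics/w5.png'),cv2.COLOR_BGR2HSV);H,S=im[...,0].astype(int),im[...,1]
m=((H<5)|(H>174))&(S>120)
for r in (168,176,184,192,200,210):
    c=np.where(m[r,200:320])[0]+200;print(r,c.min() if len(c) else None,c.max() if len(c) else None)
p=bot.get_image('wrist');print(p['mtx'],p['T_tool_cam'])
g=p['img'].sum(2)
for r in (260,280): print(r,[int(x) for x in g[r,160:345:1]][:60],[int(x) for x in g[r,285:345]])
s=bot.sense();print(uv(s))
plan([F(52,-59.5,150,-82.8),F(52,-59.5,57,-82.8,32)])
```

```text
168 245 261
176 245 262
184 245 261
192 245 261
200 247 258
210 248 257
[[282.2218729    0.         250.34390427]
 [  0.         282.2218729  189.71013907]
 [  0.           0.           1.        ]] [[ 1.12677702e-03 -9.56149300e-01 -2.92877527e-01  7.46007337e-02]
 [ 9.99999174e-01  8.96491636e-04  9.20508441e-04 -8.29480608e-04]
 [-6.17581248e-04 -2.92878323e-01  9.56149521e-01 -1.43229241e-01]
 [ 0.00000000e+00  0.00000000e+00  0.00000000e+00  1.00000000e+00]]
260 [460, 457, 457, 457, 457, 457, 460, 460, 459, 460, 459, 456, 437, 363, 211, 78, 43, 41, 34, 40, 44, 43, 42, 46, 82, 133, 161, 173, 171, 170, 170, 170, 170, 172, 170, 168, 142, 80, 34, 35, 30, 32, 36, 35, 36, 33, 33, 37, 32, 32, 46, 91, 215, 331, 364, 370, 371, 372, 370, 370] [365, 365, 364, 317, 178, 69, 52, 55, 51, 54, 53, 53, 53, 49, 53, 48, 34, 33, 51, 102, 152, 167, 170, 171, 170, 172, 170, 169, 170, 168, 155, 112, 60, 41, 41, 37, 40, 43, 44, 47, 44, 73, 163, 277, 348, 365, 368, 371, 371, 368, 368, 374, 377, 377, 378, 371, 368, 362, 362, 362]
280 [42, 32, 41, 40, 36, 41, 35, 39, 40, 40, 40, 40, 38, 34, 42, 50, 37, 44, 38, 37, 43, 40, 45, 39, 36, 37, 40, 43, 41, 40, 36, 40, 38, 37, 40, 53, 80, 114, 127, 116, 90, 51, 34, 35, 31, 35, 41, 93, 212, 319, 354, 354, 355, 358, 362, 362, 362, 359, 368, 365] [364, 368, 364, 359, 354, 352, 349, 303, 175, 70, 52, 50, 48, 53, 53, 75, 109, 123, 125, 113, 85, 67, 62, 50, 41, 40, 41, 41, 39, 43, 40, 36, 42, 34, 42, 43, 42, 43, 43, 41, 41, 38, 37, 41, 47, 39, 40, 38, 38, 33, 42, 38, 42, 41, 38, 39, 39, 38, 33, 41]
[ 37.  -60.1 150.3]
4
[{"xyz":[15,-1,0],"rot":[0.0,0.002,0.0]},{"xyz":[0,0,31],"rot":[0.0,0.0,0.0]},{"xyz":[0,0,31],"rot":[0.0,0.0,0.0]},{"xyz":[0,0,31],"rot":[0.0,0.0,0.0]}]
```

Call:
{"api": "send_rows", "payload": {"series": [{"xyz": [15, 0, 0], "rot": [0, 0, 0]}, {"xyz": [0, 0, 31], "rot": [0, 0, 0]}, {"xyz": [0, 0, 31], "rot": [0, 0, 0]}, {"xyz": [0, 0, 31], "rot": [0, 0, 0]}, {"xyz": [0, 0, 0], "rot": [0, 0, 0]}, {"xyz": [0, 0, 0], "rot": [0, 0, 0]}]}}

```text
t: 23.1
position: [0.6758, -0.0464, 0.0584]
eef_rot: [-3.135, -0.196, 0.001]
ft_force: [0.4, 0.1, 0.6]
width: 0.5
finger_force: 0.0
```

Call:
{"api": "send_rows", "payload": {"series": [{"xyz": [0, 0, 0], "rot": [0, 0, 0]}, {"xyz": [0, 0, 0], "rot": [0, 0, 0]}, {"xyz": [0, 0, 0], "rot": [0, 0, 0]}, {"xyz": [0, 0, 0], "rot": [0, 0, 0]}, {"xyz": [0, 0, 0], "rot": [0, 0, 0]}], "fingers": 1, "force": 25}}

```text
t: 23.6
position: [0.6775, -0.0464, 0.0603]
eef_rot: [3.134, 0.198, 0.007]
ft_force: [1.6, -4.2, 6.5]
width: 0.16
finger_force: 29.8
```

Run:
```python
from h import *
s=bot.sense();print(s['t'],uv(s),s['ft_force'],s['width'])
u,v,z=uv(s);h=s['position'][2]*1000
ph=np.degrees(np.arctan2(56,u));print(ph)
```

```text
23.6 [ 54.1 -60.6  60.3] [ 1.60659698 -4.16564207  6.5280469 ] 0.15961570425930277
45.988657370059656
```

Run:
```python
import numpy as np,json
ph=np.radians(np.linspace(35.8,106,13));P=np.c_[63.5*np.cos(ph),-63.5*np.sin(ph)];P-=P[0]
print(json.dumps([{"xyz":[float(d[0]),0,float(d[1])],"rot":[0,0,0]} for d in np.diff(np.round(P),axis=0)]))
```

```text
[{"xyz": [-4.0, 0, -5.0], "rot": [0, 0, 0]}, {"xyz": [-5.0, 0, -5.0], "rot": [0, 0, 0]}, {"xyz": [-5.0, 0, -4.0], "rot": [0, 0, 0]}, {"xyz": [-5.0, 0, -3.0], "rot": [0, 0, 0]}, {"xyz": [-6.0, 0, -3.0], "rot": [0, 0, 0]}, {"xyz": [-6.0, 0, -3.0], "rot": [0, 0, 0]}, {"xyz": [-6.0, 0, -2.0], "rot": [0, 0, 0]}, {"xyz": [-6.0, 0, -1.0], "rot": [0, 0, 0]}, {"xyz": [-7.0, 0, 0.0], "rot": [0, 0, 0]}, {"xyz": [-6.0, 0, 0.0], "rot": [0, 0, 0]}, {"xyz": [-7.0, 0, 1.0], "rot": [0, 0, 0]}, {"xyz": [-6.0, 0, 1.0], "rot": [0, 0, 0]}]
```

Call:
{"api": "send_rows", "payload": {"series": [{"xyz": [-4, 0, -5], "rot": [0, 0, 0]}, {"xyz": [-5, 0, -5], "rot": [0, 0, 0]}, {"xyz": [-5, 0, -4], "rot": [0, 0, 0]}, {"xyz": [-5, 0, -3], "rot": [0, 0, 0]}, {"xyz": [-6, 0, -3], "rot": [0, 0, 0]}, {"xyz": [-6, 0, -3], "rot": [0, 0, 0]}, {"xyz": [-6, 0, -2], "rot": [0, 0, 0]}, {"xyz": [-6, 0, -1], "rot": [0, 0, 0]}, {"xyz": [-7, 0, 0], "rot": [0, 0, 0]}, {"xyz": [-6, 0, 0], "rot": [0, 0, 0]}, {"xyz": [-7, 0, 1], "rot": [0, 0, 0]}, {"xyz": [-6, 0, 1], "rot": [0, 0, 0]}]}}

```text
t: 24.8
position: [0.6129, -0.0547, 0.0855]
eef_rot: [3.133, 0.197, 0.023]
ft_force: [8.2, -3.6, 5.8]
width: 0.159
finger_force: 29.6
```

Run:
```python
from h import *
s=bot.sense();print(s['t'],uv(s),s['ft_force'],s['width'],s['eef_rot'])
```

```text
24.8 [-11.  -60.7  85.5] [ 8.17630684 -3.60866754  5.78176718] 0.15905501032073882 [3.1332078  0.19699515 0.02261714]
```

Call:
{"api": "send_rows", "payload": {"series": [{"xyz": [0, 0, 0], "rot": [0, 0, 0]}, {"xyz": [0, 0, 0], "rot": [0, 0, 0]}, {"xyz": [0, 0, 0], "rot": [0, 0, 0]}, {"xyz": [0, 0, -25], "rot": [0, 0, 0]}, {"xyz": [0, 0, -35], "rot": [0, 0, 0]}, {"xyz": [30, 0, 0], "rot": [0, 0, 0]}, {"xyz": [20, 0, 0], "rot": [0, 0, 0]}, {"xyz": [0, 0, 0], "rot": [0, 0, 0]}], "fingers": 0.4}}

```text
t: 25.6
position: [0.6589, -0.0472, 0.1417]
eef_rot: [-3.135, -0.199, -0.001]
ft_force: [-0.6, 0.6, -0.6]
width: 0.298
finger_force: 0.0
```

Run:
```python
from h import *
s=bot.sense();print(s['t'],uv(s),s['width'],s['eef_rot'])
p=bot.get_image('wrist');W=cloud(p,s);hsv=cv2.cvtColor(p['img'],cv2.COLOR_RGB2HSV);H,S=hsv[...,0].astype(int),hsv[...,1]
U=(W[...,:2]-o)@ex*1000;V=(W[...,:2]-o)@ey*1000;z=W[...,2]*1000
m=(H>5)&(H<22)&(S>120)&(z>80)&(z<95)&(abs(U)<40)
for n,k in (('fin',m&(V<-70)),('plate',m&(V>-40)),('lever',((H<5)|(H>174))&(S>120)&(z>50)&(z<140)&(abs(U)<90))):
    if k.sum()>20: print(n,k.sum(),np.percentile(U[k],[1,99]).round(1),np.percentile(V[k],[1,50,99]).round(1),np.percentile(z[k],[1,99]).round(1))
k2=k&(z>90)
if k2.sum()>20: print(np.polyfit(z[k2],U[k2],1), U[k2][z[k2]>115].mean() if (z[k2]>115).any() else 0)
save('w6.png',p['img'])
R0=R.from_rotvec(s['eef_rot']).as_matrix();print(R0.round(3))
plan([F(22,-60.5,130,-82.8),F(22,-60.5,103,-82.8)])
```

```text
25.6 [ 35.5 -59.1 141.7] 0.29791223133747036 [-3.13485809e+00 -1.98555682e-01 -1.37934799e-03]
fin 508 [-14.9  18.1] [-114.4 -109.4 -105.2] [80.3 87.7]
plate 1208 [-17.4  22.1] [-20.4  -6.8  38.5] [80.8 87.8]
lever 915 [-7.5  5.7] [-66.3 -59.9 -53.5] [ 56.5 123.7]
[-0.25153653 30.86521519] 0.17381907004120942
[[ 0.992  0.126  0.001]
 [ 0.126 -0.992  0.001]
 [ 0.001 -0.    -1.   ]]
2
[{"xyz":[-12,1,11],"rot":[-0.001,0.002,0.001]},{"xyz":[0,0,27],"rot":[0.0,0.0,0.0]}]
```

View pics/w6.png

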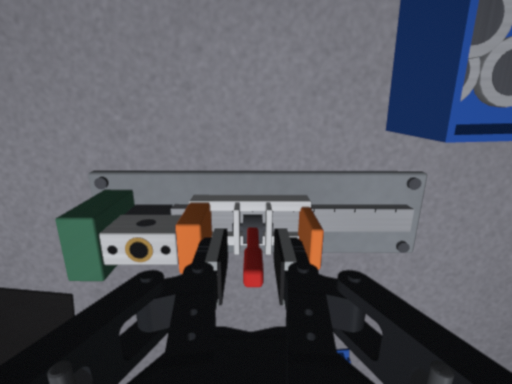

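Call:
{"api": "send_rows", "payload": {"series": [{"xyz": [0, 0, 0], "rot": [0, 0, 0]}, {"xyz": [0, 0, 0], "rot": [0, 0, 0]}, {"xyz": [-12, 0, 11], "rot": [0, 0, 0]}, {"xyz": [0, 0, 25], "rot": [0, 0, 0]}, {"xyz": [0, 0, 0], "rot": [0, 0, 0]}, {"xyz": [0, 0, 0], "rot": [0, 0, 0]}], "fingers": 1}}

```text
t: 26.25
position: [0.6447, -0.0495, 0.1063]
eef_rot: [-3.135, -0.197, 0.002]
ft_force: [0.9, -0.6, 1.0]
width: -0.002
finger_force: 0.0
```

Run:
```python
from h import *
s=bot.sense();print(s['t'],uv(s),s['width'],s['ft_force'])
w=[]
for f in range(104,165,5):
    a=np.radians(f);rho=65;x=11+rho*np.cos(a)+7*np.sin(a)-1;zz=42+rho*np.sin(a)-7*np.cos(a)
    w.append(F(x,-60.5,zz,-82.8,14)); print(f,round(x,1),round(zz,1),end='; ')
plan(w)
```

```text
26.25 [ 21.2 -59.5 106.3] -0.0017149928380014092 [ 0.85876909 -0.62592477  1.01296556]
104 1.1 106.8; 109 -4.5 105.7; 114 -10.0 104.2; 119 -15.4 102.2; 124 -20.5 99.8; 129 -25.5 96.9; 134 -30.1 93.6; 139 -34.5 89.9; 144 -38.5 85.9; 149 -42.1 81.5; 154 -45.4 76.8; 159 -48.2 71.8; 164 -50.6 66.6; 14
[{"xyz":[-10,1,0],"rot":[0.0,0.0,0.0]},{"xyz":[-10,0,0],"rot":[0.0,0.001,0.0]},{"xyz":[-6,0,1],"rot":[0.0,0.0,0.0]},{"xyz":[-5,0,1],"rot":[0.0,0.0,0.0]},{"xyz":[-6,0,2],"rot":[0.0,0.0,0.0]},{"xyz":[-5,0,3],"rot":[0.0,0.0,0.0]},{"xyz":[-5,0,2],"rot":[0.0,0.0,0.0]},{"xyz":[-4,0,4],"rot":[0.0,0.0,0.0]},{"xyz":[-5,0,3],"rot":[0.0,0.0,0.0]},{"xyz":[-4,0,4],"rot":[0.0,0.0,0.0]},{"xyz":[-3,0,5],"rot":[0.0,0.0,0.0]},{"xyz":[-4,0,5],"rot":[0.0,0.0,0.0]}]
[{"xyz":[-2,0,5],"rot":[0.0,0.0,0.0]},{"xyz":[-3,0,5],"rot":[0.0,0.0,0.0]}]
```

Call:
{"api": "send_rows", "payload": {"series": [{"xyz": [-10, 1, 0], "rot": [0, 0, 0]}, {"xyz": [-10, 0, 0], "rot": [0, 0, 0]}, {"xyz": [-6, 0, 1], "rot": [0, 0, 0]}, {"xyz": [-5, 0, 1], "rot": [0, 0, 0]}, {"xyz": [-6, 0, 2], "rot": [0, 0, 0]}, {"xyz": [-5, 0, 3], "rot": [0, 0, 0]}, {"xyz": [-5, 0, 2], "rot": [0, 0, 0]}, {"xyz": [-4, 0, 4], "rot": [0, 0, 0]}, {"xyz": [0, 0, 0], "rot": [0, 0, 0]}]}}

```text
t: 27.15
position: [0.5945, -0.057, 0.094]
eef_rot: [3.135, 0.198, 0.002]
ft_force: [1.2, 0.1, 2.7]
width: 0.003
finger_force: 1.2
```

Call:
{"api": "send_rows", "payload": {"series": [{"xyz": [-5, 0, 3], "rot": [0, 0, 0]}, {"xyz": [-4, 0, 4], "rot": [0, 0, 0]}, {"xyz": [-3, 0, 5], "rot": [0, 0, 0]}, {"xyz": [-4, 0, 5], "rot": [0, 0, 0]}, {"xyz": [0, 0, 0], "rot": [0, 0, 0]}]}}

```text
t: 27.65
position: [0.579, -0.0591, 0.0773]
eef_rot: [3.135, 0.198, 0.003]
ft_force: [1.3, -1.4, 7.3]
width: -0.0
finger_force: 3.2
```

Call:
{"api": "send_rows", "payload": {"series": [{"xyz": [-2, 0, 5], "rot": [0, 0, 0]}, {"xyz": [-1, 0, 3], "rot": [0, 0, 0]}, {"xyz": [0, 0, 0], "rot": [0, 0, 0]}]}}

```text
t: 27.95
position: [0.5754, -0.0596, 0.07]
eef_rot: [3.135, 0.198, -0.0]
ft_force: [-2.2, 0.1, 13.5]
width: -0.002
finger_force: 5.8
```

Run:
```python
from h import *
s=bot.sense();print(s['t'],uv(s),s['ft_force'])
```

```text
27.95 [-48.9 -60.9  70. ] [-2.19839042  0.11568592 13.48749933]
```

Call:
{"api": "send_rows", "payload": {"series": [{"xyz": [0, 0, 2], "rot": [0, 0, 0]}, {"xyz": [0, 0, 2], "rot": [0, 0, 0]}, {"xyz": [0, 0, 0], "rot": [0, 0, 0]}]}}

```text
t: 28.25
position: [0.5752, -0.0597, 0.0691]
eef_rot: [3.134, 0.198, 0.001]
ft_force: [-7.8, -0.4, 32.6]
width: 0.002
finger_force: 14.1
```

Call:
{"api": "send_rows", "payload": {"series": [{"xyz": [0, 0, -5], "rot": [0, 0, 0]}, {"xyz": [0, 0, -20], "rot": [0, 0, 0]}, {"xyz": [0, 0, -40], "rot": [0, 0, 0]}, {"xyz": [0, 0, -40], "rot": [0, 0, 0]}, {"xyz": [20, 0, -20], "rot": [0, 0, 0]}, {"xyz": [20, 0, 0], "rot": [0, 0, 0]}, {"xyz": [0, 0, 0], "rot": [0, 0, 0]}, {"xyz": [0, 0, 0], "rot": [0, 0, 0]}]}}

```text
t: 29.05
position: [0.6138, -0.0541, 0.1877]
eef_rot: [-3.135, -0.198, 0.007]
ft_force: [0.6, -0.2, 0.2]
width: -0.001
finger_force: 0.0
```

Run:
```python
from h import *
s=bot.sense();print(s['t'],uv(s),s['ft_force'])
p=bot.get_image('wrist');W=cloud(p,s);hsv=cv2.cvtColor(p['img'],cv2.COLOR_RGB2HSV);H,S=hsv[...,0].astype(int),hsv[...,1]
U=(W[...,:2]-o)@ex*1000;V=(W[...,:2]-o)@ey*1000;z=W[...,2]*1000
m=(H>5)&(H<22)&(S>120)&(z>80)&(z<95)&(abs(U)<40)
for n,k in (('fin',m&(V<-70)),('plate',m&(V<-3)&(V>-40)),('lever',((H<5)|(H>174))&(S>120)&(z>30)&(z<140)&(abs(U)<100)&(abs(V+60)<20)),('anv',(H>40)&(H<95)&(S>60)&(z>82)&(z<94)&(abs(U)<40)&(V>40)),('block',(S<60)&(z>80)&(z<92)&(abs(U)<30)&(V>3)&(V<58))):
    if k.sum()>20: print(n,k.sum(),np.percentile(U[k],[1,99]).round(1),np.percentile(V[k],[1,50,99]).round(1),np.percentile(z[k],[1,99]).round(1))
save('w7.png',p['img'])
```

```text
29.05 [-10.  -60.3 187.7] [ 0.58705681 -0.153036    0.23417109]
fin 437 [-16.8  17.9] [-114.7 -109.6 -105.4] [80.4 88.2]
plate 988 [-20.9  21.9] [-20.7 -12.2  -3.2] [81.3 88. ]
lever 507 [-55.2  -8.3] [-66.4 -60.3 -54.2] [50.8 71.1]
anv 2101 [-27.   27.9] [59.3 73.2 88.2] [82.8 90. ]
block 1605 [-13.6  13.8] [ 3.6 30.6 57.6] [82.  87.3]
```

View pics/w7.png

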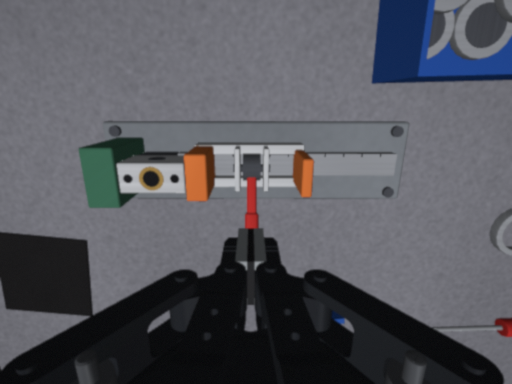

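The last picture shows the block at (150,178) held between the anvil and the stop. The lever at (252,205) has swung over towards the robot, and nothing is touching the parts.

```bash
python3 -c "
from plant import bot
print(bot.close_job())"
```

```text
the job is handed in; nothing more can be done
None
```

The job is handed in: the block is clamped upright and flush between anvil and stop, the cam lever is swung over to its end stop, and the gripper is clear, at about 29 s of the 72 s allowed; the hand-in returned no verdict.

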